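Draw the knob caddy from under the rack's lip and set it in the drawer box

ROBOT

A 6-joint arm with a two-finger parallel gripper is mounted at the origin on the work surface. World frame = base frame: x ahead of the robot, y to its left, z up, the work surface at z = 0. Lengths are in m, angles in rad, forces in N, time in s.
With the tool pointing down it reaches from about 0.325 to 0.775 m from the base axis. Payload 5.5 kg.
Tool frame: the origin (TCP) lies on the mounting face of the last link; the fingertips stand 173 mm ahead of it and the grasp point (between the pads) lies 155 mm ahead of it; z points along the fingers, y is the line along which they close (so a half turn about z gives the same grasp; the last joint's range is limited). The gripper opens to 85 mm and grips with 20 to 120 N. Pads are 22 mm wide; open, the fingers measure 114 mm over their backs; the gripper's body (76 mm by 85 mm) begins 54 mm behind the grasp point. The pads swing forward as they close: fully open they stand 13 mm farther back than shut.
Start: joints at [1.117, 0.091, 1.231, -0, 1.82, -0.057], TCP at [0.232, 0.553, 0.405] pointing down, gripper open.
Joint ranges: [-2.87, 2.87], [-0.86, 2.18], [0.17, 2.46], [-1.51, 4.65], [0.06, 2.69], [-2.65, 2.65]. Speed limits (rad/s): [2.57, 2.57, 3.01, 3.14, 3.14, 3.14].

INTERFACE

Orientations are given as a unit quaternion [w, x, y, z].
In Python, from station import arm gives the robot as it stands.
- The arm moves only by the tool send_rows, never from a script. Its argument "steps" is a list of rows, each a list of 3 entries, a list of its own where there are three numbers: the opening, from 0 (shut) to 1 (fully open), then the shift along the tool's x, y, z each as a share of 500 mm, from -1 to 1, then the turn, a rotation vector about the tool's x, y, z each as a share of 120 degrees, from -1 to 1. In form: [[hand, [x, y, z], [wx, wy, wz]], ...]. A call has 1 to 20 rows; each row is the pose to reach, as a shift and turn from the pose commanded when the call began, along the tool's axes at that moment; what a row does not reach only later rows make up. A row lasts 1/8 s, in which the tool goes at most 62.5 mm and 10.7 degrees, less where a joint would pass 70% of its speed; a pose out of reach is approached as far as the arm can. A call with a number of a shift or a turn outside -1 to 1 is refused whole. A call with a gripper value outside its range is refused whole. The fingers move at their own pace and stop on an object; "force" is the grip in N (left out, the last holds). Time passes only in rows, so rows that repeat a pose let the fingers close. It gives the time, the measured TCP pose, the force, the opening and the grip force at its end, in the units of the state.
- arm.get_obs(): the state, without advancing time (a new reading comes with each control period).
- arm.capture(name): name is "side" or "top"; returns a dict with "frame" (480x640x3 uint8, red, green, blue), "depth" (480x640 float32, m along the optical axis (not along the pixel's ray), 0 where there is no reading), "fx", "fy", "cx", "cy" (pixels), "k1" (the pictures are not rectified: a ray, as slopes to the right and down, at radius r is drawn at 1 + k1 r^2 times it, then the intrinsics apply), "rvec" (rotation vector, rad) and "tvec" (3), from world to camera coordinates, as OpenCV has them. Camera axes: x right, y down, z forward; pixel columns grow to the right and rows downward; lengths in m; the calibration is good to about 2 mm. A picture is of the moment at which its call begins.
- arm.finish_job(): hands the job in; it is judged then, once.
The state is a dict: "clock": time; "joint_pos": joint angles; "qd": joint speeds; "tau": joint torques, N m; "eef_pos": TCP position; "tool_rot": TCP orientation; "wrist_force": force on the tool from outside, world axes, zero at the start; "ft_torque": the same for the moment, N m; "width": finger opening in m; "grip_force": force on a finger pad.
Only numpy, scipy, OpenCV 4.12 (cv2) and the standard library are available. Lean on these libraries where they do the work, as an engineer would, in place of code of your own. Each camera call takes 0.05 s, during which the arm holds its last target. There are 200 camera calls.

TASK

The drawer box is ready for its knobs: slide the blue-handled caddy of loose knobs forward along the table until it is wholly out from under the rack's wooden lip, and only then lift it, carry it level and set it down gently inside the drawer box, standing flat on the drawer's floor with all four knobs still in it. Leave the red-handled caddy, the brush and the glue bottle where they are, and do not bump the rack or its lamp bar. Let go at the end.

Things in the scene. Friction and masses are not known exactly. Their poses are not given: they have to be found in the camera images.
- rack_lip (a point): Fixed wooden rack, 264 mm wide, open at front and back, two side-by-side bays 116 mm wide, 100 deep, centred 62 mm left and right (y). The point: middle of the front lower edge of the lip, the 16 mm board roofing the bays, underside 84 mm above the table. x points into the rack (caddies slide out to -x), y left, z up. 110 mm or more in front of the lip an upright gripper clears the lamp.
- rack_lamp (a point): Middle of the front face of the orange lamp bar fixed to the rack: bar 25 mm deep, as wide as the rack, 155 to 169 mm above the table, front face 45 mm in front of the lip; axes as the lip. It overhangs the caddies' front handles: an upright gripper would hit it there, so grip with the tool tilted about 35 degrees, pointing down and into the rack.
- caddy_mid (a point): Open wooden caddy with BLUE handles on the table in one of the bays, its front protruding. Body 120 mm (x) by 96 (y), walls 30 high, 5 thick; 0.3 to 0.55 kg. The point: centre of the body, 37.5 mm above its underside (overall height 75). x points to its back (into the rack), y left, z up. A lengthwise 12 mm middle wall parts it; two loose knobs in each half.
- caddy_front_handle (a point): Blue block sticking out 45 mm from the middle of the caddy's front wall, 20 mm wide (y), 24 high (22 to 46 mm above the underside). The point: on its middle line, 25 mm in front of the front wall, 85 mm from the caddy's centre, 34 mm above the underside; axes as the caddy.
- caddy_top_handle (a point): Blue upright board at the caddy's middle and centre of mass, for carrying: 60 mm long (x), 12 mm thick (y), rising to 75 mm above the underside. The point: in the board, 58 mm above the underside; axes as the caddy. Knobs and walls beside it reach only about 32 mm above the underside.
- knob0_center (a point): Loose steel drawer knob in the caddy, 26 mm high, head 29 mm across; the point is its centre.
- knob1_center (a point): As knob 0.
- knob2_center (a point): As knob 0.
- knob3_center (a point): As knob 0.
- drawer_floor (a point): Fixed open wooden drawer box, 250 mm (x) by 260 (y) outside, 85 high, walls 12 thick (226 by 236 inside), empty. The point: middle of the inner floor, 12 mm above the table; x runs away from its front panel (dark grip strip), z up. The caddy with its front handle is 165 mm long (105 mm in front of its centre, 60 behind), so lay it along x, a little back, or along y.
- red_caddy_mid (a point): The same kind of caddy with RED handles and hinges in it, in the other bay; to be left alone. The point is the centre of its body, 37.5 mm up.
- brush: Paint brush lying on the table, 180 mm long, left alone. Origin on the table under its middle.
- glue: Glue bottle, 56 mm across and 160 mm tall, standing near the back; left alone. Origin under its middle.

How it is judged:
By the outcome, as a careful person would: the job done as asked, in the order asked, and still so for the second after the job is handed in, with the robot touching nothing.
It also fails if it takes over 61 s, if anything falls off the work surface, if the arm or the gripper's body presses on something with over 40 N, if the wrist force passes 120 N, or if a joint passes its speed limit or range.

## Working session

There is one attempt and no reset: what is moved stays moved. The work goes in short steps, Python scripts to look and compute and a tool call to move; the robot and the scene stay as the last step left them, time stands still between calls to the robot, and variables do not carry over. Pictures are saved under pics/ and viewed, at most 10 in all, crops included, and the job is handed in when it is done.

Besides the shell and the picture viewer there is one more tool, called after "Emit:" in YAML: its name, and indented under it one key for each argument. send_rows: Moves the arm, as the interface text tells. Its arguments: {"type":"object","properties":{"steps":{"type":"array"},"force":{"type":"number"}},"required":["steps"]}

```bash
mkdir -p pics; ls; cat > h.py <<'E'
import numpy as np, cv2
from station import arm
def cap(n):
    c=arm.capture(n); R=cv2.Rodrigues(np.array(c['rvec'],float))[0]; t=np.array(c['tvec'],float)
    K=np.array([[c['fx'],0,c['cx']],[0,c['fy'],c['cy']],[0,0,1]],float)
    v,u=np.mgrid[0:480,0:640]
    p=np.stack([u,v],-1).reshape(-1,1,2).astype(np.float64)
    s=cv2.undistortPoints(p,K,np.array([c['k1'],0,0,0],float)).reshape(480,640,2)
    d=c['depth'].astype(float); P=np.dstack([s[...,0]*d,s[...,1]*d,d])
    W=(P-t)@R; W[d==0]=np.nan
    return c['frame'],W,R,t
E
python3 - <<'E'
from h import *
for n in('top','side'):
    f,W,R,t=cap(n); cv2.imwrite(f'pics/{n}0.png',f[...,::-1]); np.savez(f'{n}0.npz',f=f,W=W); print(n,-R.T@t, R[2])
print(arm.get_obs())
E
```

```text
pics
top [ 0.55442888 -0.00495055  1.09324833] [ 0.0646812   0.0115427  -0.99783922]
side [0.1951114  0.40573949 0.79610468] [ 0.46182804 -0.46681629 -0.75418659]
{'clock': 0.1, 'joint_pos': array([ 1.11733623e+00,  9.18000871e-02,  1.23179184e+00, -6.06069011e-06,
        1.81978357e+00, -5.66792703e-02]), 'qd': array([-1.82225028e-03, -1.15305538e-03, -3.80985241e-03,  9.50245906e-04,
        9.98553909e-05, -6.52245126e-04]), 'tau': array([ 1.63718203e-03, -4.60216391e+01, -4.19218361e+01, -1.47623541e-04,
        1.06580762e-02, -4.81449615e-05]), 'eef_pos': array([0.23188598, 0.55343917, 0.40363887]), 'tool_rot': array([-2.22074747e-04,  1.97092223e-01,  9.80384547e-01, -8.63322057e-04]), 'wrist_force': array([ 0.06489106, -0.10761258,  0.24664804]), 'ft_torque': array([-0.03814546,  0.07564555, -0.0241639 ]), 'grip_force': 0.0, 'width': 0.08518755570227472}
```

View pics/top0.png

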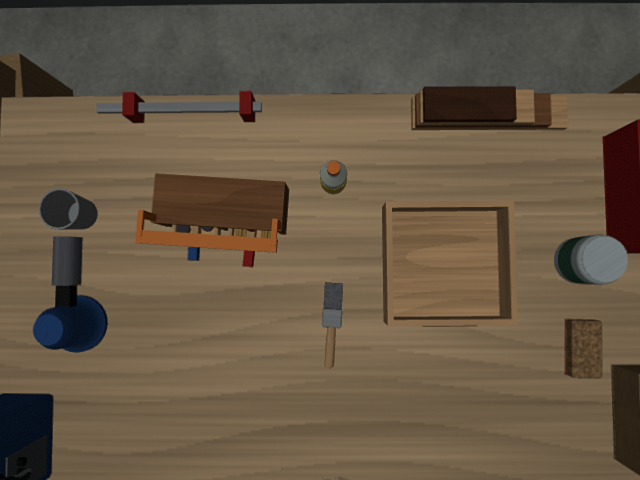

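View pics/side0.png

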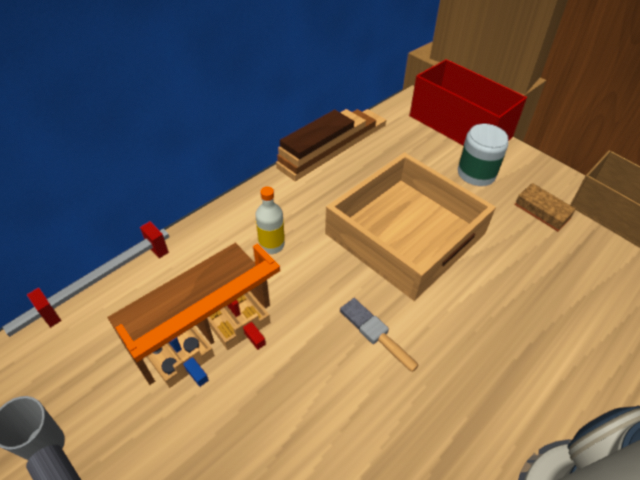

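The top view shows the rack at about (215,205), the orange lamp bar at (207,236), the blue handle at (193,253), the red one at (249,258) and the drawer at (448,263). In the side view the blue handle is at (196,372), and the drawer's grip strip faces the robot at (458,248).

```bash
python3 - <<'E'
from h import *
def rect(P): 
    r=cv2.minAreaRect((P[:,:2]*1000).astype(np.float32)); return np.round(cv2.boxPoints(r)).tolist()
for n in('top','side'):
    z=np.load(n+'0.npz'); f=z['f']; W=z['W']; h=cv2.cvtColor(f,cv2.COLOR_RGB2HSV)
    H,S,V=[h[...,i] for i in range(3)]; u=np.arange(640)[None]+0*H; v=np.arange(480)[:,None]+0*H
    ok=~np.isnan(W[...,0])
    reg=(W[...,1]>0.1)&(W[...,1]<0.45)&(W[...,0]>0.4)&(W[...,0]<0.85)
    def rep(name,m):
        m=m&ok; P=W[m]
        if len(P)<5: print(n,name,len(P));return
        print(n,name,len(P),'med',np.median(P,0).round(4),'z',np.percentile(P[:,2],[2,98]).round(3),rect(P))
    bl=(H>100)&(H<125)&(S>150)&(V>50)&reg
    rep('blue top face',bl&(abs(W[...,2]-.046)<.004)); rep('blue',bl)
    rep('bluetop', bl&(W[...,2]>.06))
    rd=((H<4)|(H>174))&(S>150)&reg
    rep('red',rd&(abs(W[...,2]-.046)<.005))
    org=(H>5)&(H<16)&(S>200)&(V>150)&reg
    rep('lamp',org&(abs(W[...,2]-.169)<.006))
    rep('roof',reg&(abs(W[...,2]-.1)<.006)&(H<20))
    dr=(W[...,1]<-0.05)&(W[...,1]>-.5)&(W[...,0]>.3)&(W[...,0]<.85)
    rep('drawer rim',dr&(abs(W[...,2]-.085)<.005)); rep('drawer floor',dr&(abs(W[...,2]-.012)<.004))
    kn=reg&(S<110)&(V<140)&(W[...,2]>.015)&(W[...,2]<.04)
    rep('knobs',kn)
E
```

```text
top blue top face 97 med [0.59   0.2897 0.0456] z [0.043 0.049] [[577.0, 281.0], [602.0, 280.0], [603.0, 297.0], [578.0, 298.0]]
top blue 99 med [0.59   0.2894 0.0456] z [0.042 0.049] [[577.0, 281.0], [602.0, 280.0], [603.0, 297.0], [578.0, 298.0]]
top bluetop 0
top red 136 med [0.5795 0.1721 0.0454] z [0.042 0.049] [[563.0, 164.0], [594.0, 161.0], [596.0, 181.0], [565.0, 184.0]]
top lamp 0
top roof 6201 med [0.6913 0.2296 0.0996] z [0.096 0.103] [[632.0, 101.0], [733.0, 94.0], [751.0, 356.0], [651.0, 363.0]]
top drawer rim 3107 med [ 0.5653 -0.2569  0.0842] z [0.081 0.088] [[443.0, -499.0], [693.0, -499.0], [694.0, -113.0], [443.0, -113.0]]
top drawer floor 10618 med [ 0.5681 -0.2489  0.0114] z [0.008 0.015] [[454.0, -499.0], [692.0, -500.0], [693.0, -113.0], [455.0, -112.0]]
top knobs 187 med [0.6422 0.3041 0.0301] z [0.024 0.036] [[564.0, 113.0], [637.0, 108.0], [654.0, 361.0], [582.0, 366.0]]
side blue top face 277 med [0.5972 0.2919 0.0468] z [0.043 0.049] [[574.0, 284.0], [653.0, 280.0], [653.0, 299.0], [575.0, 302.0]]
side blue 361 med [0.5991 0.2918 0.0469] z [0.033 0.069] [[
[... 249 characters left out ...]
0, 169.0], [655.0, 155.0], [658.0, 173.0], [562.0, 186.0]]
side lamp 2717 med [0.6106 0.2451 0.1699] z [0.167 0.174] [[586.0, 102.0], [650.0, 98.0], [667.0, 360.0], [604.0, 364.0]]
side roof 4725 med [0.7055 0.2352 0.1008] z [0.098 0.103] [[651.0, 361.0], [652.0, 100.0], [752.0, 100.0], [751.0, 362.0]]
side drawer rim 2650 med [ 0.5538 -0.2281  0.0856] z [0.08  0.089] [[441.0, -112.0], [445.0, -501.0], [698.0, -498.0], [694.0, -109.0]]
side drawer floor 5669 med [ 0.5737 -0.2621  0.0128] z [0.009 0.016] [[441.0, -111.0], [444.0, -500.0], [695.0, -498.0], [693.0, -110.0]]
side knobs 393 med [0.6458 0.2991 0.0314] z [0.025 0.038] [[569.0, 286.0], [659.0, 248.0], [689.0, 319.0], [599.0, 357.0]]
```

```bash
cat >> h.py <<'E'
from scipy.spatial.transform import Rotation as Ro
def pose(g,yaw,tilt):
    """grasp point, yaw (rad) of approach x, tilt (deg) into x -> TCP pos, R"""
    a=np.radians(tilt); y=np.array([-np.sin(yaw),np.cos(yaw),0]); z=np.array([np.sin(a)*np.cos(yaw),np.sin(a)*np.sin(yaw),-np.cos(a)])
    R=np.c_[np.cross(y,z),y,z]; return np.array(g)-.155*z,R
def rows(targets,start=None):
    o=arm.get_obs(); q=o['tool_rot']; p0=np.array(o['eef_pos']); R0=Ro.from_quat([q[1],q[2],q[3],q[0]]).as_matrix()
    if start is not None: p0,R0=start
    for p,R in targets:
        w=Ro.from_matrix(R0.T@R).as_rotvec(); print((R0.T@(p-p0)/.5).round(4).tolist(),(w/np.radians(120)).round(4).tolist(),'mm',round(1000*np.linalg.norm(p-p0)),'deg',np.degrees(np.linalg.norm(w)).round(1))
E
python3 - <<'E'
from h import *
z=np.load('top0.npz'); W=z['W']
for u,v in[(65,210),(65,260),(70,325),(50,328),(25,435),(25,465),(333,170),(193,262),(200,195)]: print(u,v,W[v,u].round(3))
for n in('top','side'):
    z=np.load(n+'0.npz'); f=z['f']; W=z['W']; h=cv2.cvtColor(f,cv2.COLOR_RGB2HSV)
    b=(h[...,0]>100)&(h[...,0]<125)&(h[...,1]>150)&(abs(W[...,2]-.046)<.003)&(W[...,1]>.2)&(W[...,1]<.35)&(W[...,0]>.5)&(W[...,0]<.7)
    P=W[b]; xs=np.arange(.575,.63,.009)
    print(n,[(x.round(3),np.median(P[abs(P[:,0]-x)<.0045,1]).round(4)) for x in xs if (abs(P[:,0]-x)<.0045).sum()>3],'tip',np.percentile(P[:,0],2))
    rf=(abs(W[...,2]-.1)<.004)&(W[...,0]>.6)&(W[...,0]<.8)
    P=W[rf]; ys=np.arange(.12,.35,.03); e=[np.percentile(P[abs(P[:,1]-y)<.006,0],1) for y in ys]; e2=[np.percentile(P[abs(P[:,1]-y)<.006,0],99) for y in ys]
    print('lip',np.round(e,3),'back',np.round(e2,3),np.polyfit(ys,e2,1))
yaw=-.065; G=[.592,.291,.034]; zt=pose(G,yaw,35)[1][:,2]
rows([pose(G-.16*zt,yaw,35),pose(G-.10*zt,yaw,35)])
E
```

```text
65 210 [0.685 0.579 0.02 ]
65 260 [0.575 0.539 0.088]
70 325 [0.446 0.514 0.108]
50 328 [0.443 0.541 0.132]
25 435 [0.232 0.597 0.11 ]
25 465 [0.175 0.595 0.111]
333 170 [ 0.743 -0.007  0.157]
193 262 [0.572 0.3   0.001]
200 195 [0.705 0.261 0.098]
top [(np.float64(0.575), np.float64(0.2894)), (np.float64(0.584), np.float64(0.2899)), (np.float64(0.593), np.float64(0.2894)), (np.float64(0.602), np.float64(0.2924))] tip 0.5775032370741169
lip [0.636 0.636 0.638 0.64  0.642 0.644 0.647 0.649] back [0.733 0.735 0.737 0.739 0.741 0.744 0.746 0.748] [0.07196876 0.72414417]
side [(np.float64(0.575), np.float64(0.2933)), (np.float64(0.584), np.float64(0.2922)), (np.float64(0.593), np.float64(0.2927)), (np.float64(0.602), np.float64(0.2916)), (np.float64(0.611), np.float64(0.2914)), (np.float64(0.62), np.float64(0.2914))] tip 0.576315418727531
lip [0.664 0.665 0.667 0.67  0.673 0.674 0.674 0.677] back [0.735 0.735 0.737 0.74  0.742 0.744 0.746 0.749] [0.07241209 0.72479199]
[-0.5255, -0.3231, 0.2237] [-0.0492, -0.2891, -0.1532] mm 328 deg 39.7
[-0.5906, -0.3005, 0.322] [-0.0492, -0.2891, -0.1532] mm 368 deg 39.7
```

Emit:
send_rows:
  steps:
    - [1, [-0.1, -0.06, 0.04], [-0.01, -0.06, -0.03]]
    - [1, [-0.2, -0.12, 0.08], [-0.02, -0.11, -0.06]]
    - [1, [-0.3, -0.18, 0.12], [-0.03, -0.17, -0.09]]
    - [1, [-0.4, -0.24, 0.16], [-0.04, -0.23, -0.12]]
    - [1, [-0.5, -0.3, 0.2], [-0.049, -0.289, -0.153]]
    - [1, [-0.525, -0.323, 0.224], [-0.049, -0.289, -0.153]]
    - [1, [-0.525, -0.323, 0.224], [-0.049, -0.289, -0.153]]
    - [1, [-0.525, -0.323, 0.224], [-0.049, -0.289, -0.153]]
  force: 60

```text
clock: 1.1
eef_pos: [0.4114, 0.304, 0.2938]
tool_rot: [0.301, 0.031, 0.953, -0.008]
wrist_force: [0.4, 0.1, 0.3]
width: 0.0853
grip_force: 0.0
```

```bash
python3 - <<'E'
from h import *
yaw=-.055; G=[.592,.2915,.034]; zt=pose(G,yaw,35)[1][:,2]
o=arm.get_obs(); print(o['clock'],o['eef_pos'],o['joint_pos'].round(2),np.abs(o['qd']).max())
rows([pose(G-.16*zt,yaw,35),pose(G-.08*zt,yaw,35),pose(G,yaw,35)])
f,W,R,t=cap('side'); cv2.imwrite('pics/s1.png',cv2.resize(f[200:440,60:380,::-1],(800,600)))
E
```

```text
1.1 [0.41143807 0.30397259 0.29376038] [ 0.7  -0.33  1.87 -0.44  1.17 -0.72] 0.01278551837947554
[0.0014, -0.0051, 0.0032] [-0.0015, 0.0003, -0.0048] mm 3 deg 0.6
[0.0015, -0.0046, 0.1632] [-0.0015, 0.0003, -0.0048] mm 82 deg 0.6
[0.0017, -0.004, 0.3232] [-0.0015, 0.0003, -0.0048] mm 162 deg 0.6
```

View pics/s1.png

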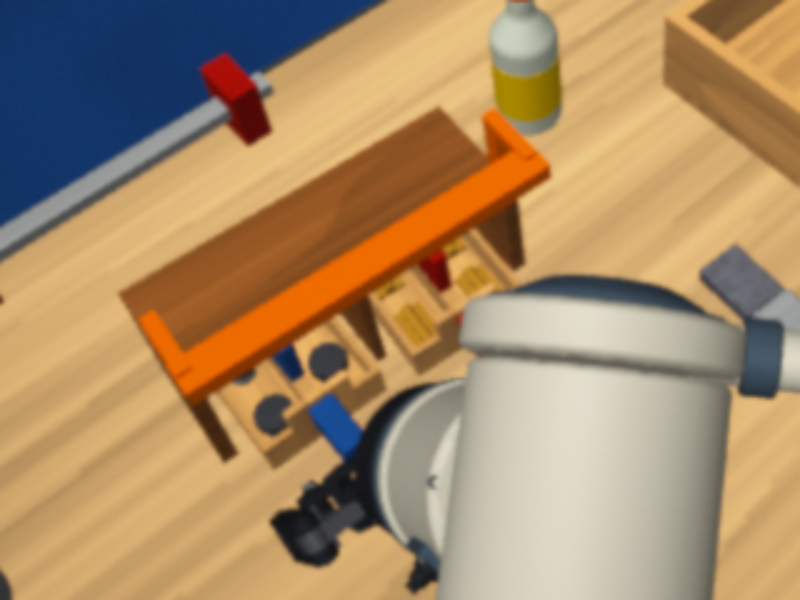

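The crop shows the gripper just in front of the blue handle at (335,425), clear of the lamp bar. I'll go in along the tool axis and close.

Emit:
send_rows:
  steps:
    - [1, [0.001, -0.005, 0.05], [-0.0015, 0, -0.005]]
    - [1, [0.001, -0.005, 0.11], [-0.0015, 0, -0.005]]
    - [1, [0.001, -0.005, 0.16], [-0.0015, 0, -0.005]]
    - [1, [0.001, -0.005, 0.21], [-0.0015, 0, -0.005]]
    - [1, [0.001, -0.004, 0.25], [-0.0015, 0, -0.005]]
    - [1, [0.001, -0.004, 0.29], [-0.0015, 0, -0.005]]
    - [1, [0.002, -0.004, 0.32], [-0.0015, 0, -0.005]]
    - [1, [0.002, -0.004, 0.322], [-0.0015, 0, -0.005]]

```text
clock: 2.15
eef_pos: [0.5027, 0.2957, 0.1593]
tool_rot: [0.3, 0.026, 0.954, -0.01]
wrist_force: [-0.7, 0.0, 0.4]
width: 0.0854
grip_force: 0.0
```

Emit:
send_rows:
  steps:
    - [0, [0, 0, 0], [0, 0, 0]]
    - [0, [0, 0, 0], [0, 0, 0]]
    - [0, [0, 0, 0], [0, 0, 0]]
    - [0, [0, 0, 0], [0, 0, 0]]
    - [0, [0, 0, 0], [0, 0, 0]]
    - [0, [0, 0, 0], [0, 0, 0]]
    - [0, [0, 0, 0], [0, 0, 0]]
    - [0, [0, 0, 0], [0, 0, 0]]
  force: 60

```text
clock: 3.15
eef_pos: [0.5029, 0.2955, 0.161]
tool_rot: [0.301, 0.026, 0.953, -0.009]
wrist_force: [-4.5, -0.5, 5.8]
width: 0.019
grip_force: 59.9
```

```bash
python3 - <<'E'
from h import *
o=arm.get_obs(); p=o['eef_pos']; q=o['tool_rot']; R=Ro.from_quat([q[1],q[2],q[3],q[0]]).as_matrix()
print(o['clock'],p,o['width'],o['grip_force'],o['wrist_force'],R[:,2],p+.155*R[:,2])
d=np.array([-.9975,.07,0])
rows([(p+d*s,R) for s in(.04,.08,.16,.17)])
E
```

```text
3.15 [0.50290984 0.29548968 0.16098896] 0.019010770365161373 59.866966009140015 [-4.48537968 -0.540982    5.77853839] [ 0.57367371 -0.03241599 -0.81844223] [0.59182927 0.2904652  0.03413041]
[0.0655, 0.0012, -0.046] [0.0, 0.0, 0.0] mm 40 deg 0.0
[0.1309, 0.0024, -0.0919] [0.0, 0.0, 0.0] mm 80 deg 0.0
[0.2619, 0.0048, -0.1838] [0.0, 0.0, 0.0] mm 160 deg 0.0
[0.2782, 0.0051, -0.1953] [0.0, 0.0, 0.0] mm 170 deg 0.0
```

Emit:
send_rows:
  steps:
    - [0, [0.006, 0, -0.004], [0, 0, 0]]
    - [0, [0.018, 0, -0.013], [0, 0, 0]]
    - [0, [0.033, 0.001, -0.023], [0, 0, 0]]
    - [0, [0.049, 0.001, -0.034], [0, 0, 0]]
    - [0, [0.065, 0.001, -0.046], [0, 0, 0]]
    - [0, [0.082, 0.001, -0.057], [0, 0, 0]]
    - [0, [0.098, 0.002, -0.069], [0, 0, 0]]
    - [0, [0.114, 0.002, -0.08], [0, 0, 0]]
    - [0, [0.125, 0.002, -0.088], [0, 0, 0]]
    - [0, [0.131, 0.0024, -0.092], [0, 0, 0]]

```text
clock: 4.4
eef_pos: [0.4227, 0.3009, 0.1609]
tool_rot: [0.301, 0.026, 0.953, -0.009]
wrist_force: [5.3, -1.5, 4.8]
width: 0.0191
grip_force: 58.9
```

```bash
python3 - <<'E'
from h import *
o=arm.get_obs(); p=o['eef_pos']; q=o['tool_rot']; R=Ro.from_quat([q[1],q[2],q[3],q[0]]).as_matrix()
print(o['clock'],p,o['width'],o['grip_force'],o['wrist_force'],p+.155*R[:,2],o['joint_pos'].round(2))
f,W,R,t=cap('side'); cv2.imwrite('pics/s2.png',cv2.resize(f[200:440,60:380,::-1],(800,600)))
E
```

```text
4.4 [0.42273131 0.30086625 0.16091119] 0.01906242220780309 58.903167843818665 [ 5.30496237 -1.45073458  4.7677208 ] [0.51170307 0.29577069 0.03409218] [ 0.68 -0.2   2.01 -0.51  0.92 -0.61]
```

View pics/s2.png

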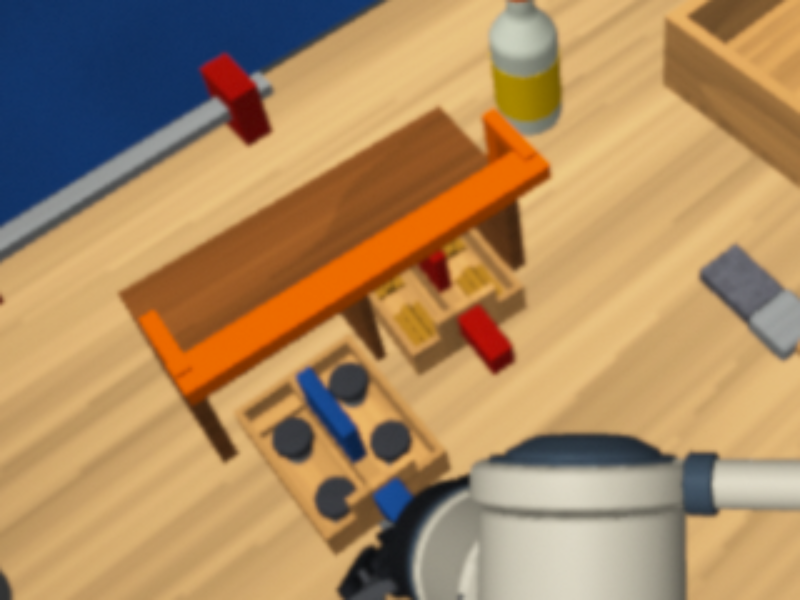

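The caddy slid out cleanly. All four knobs are in it around the top handle at (330,415), and the red caddy hasn't moved. I'll pull another 90 mm.

Emit:
send_rows:
  steps:
    - [0, [0.006, 0, -0.004], [0, 0, 0]]
    - [0, [0.018, 0, -0.013], [0, 0, 0]]
    - [0, [0.033, 0.001, -0.023], [0, 0, 0]]
    - [0, [0.049, 0.001, -0.034], [0, 0, 0]]
    - [0, [0.065, 0.001, -0.046], [0, 0, 0]]
    - [0, [0.082, 0.001, -0.057], [0, 0, 0]]
    - [0, [0.098, 0.002, -0.069], [0, 0, 0]]
    - [0, [0.114, 0.002, -0.08], [0, 0, 0]]
    - [0, [0.131, 0.002, -0.092], [0, 0, 0]]
    - [0, [0.142, 0.002, -0.1], [0, 0, 0]]
    - [0, [0.147, 0.003, -0.103], [0, 0, 0]]
    - [0, [0.147, 0.003, -0.103], [0, 0, 0]]

```text
clock: 5.95
eef_pos: [0.3333, 0.3072, 0.1609]
tool_rot: [0.301, 0.026, 0.953, -0.009]
wrist_force: [0.4, -2.4, 7.8]
width: 0.0191
grip_force: 59.6
```

Emit:
send_rows:
  steps:
    - [0.5, [0, 0, 0], [0, 0, 0]]
    - [0.7, [0, 0, 0], [0, 0, 0]]
    - [0.7, [0, 0, 0], [0, 0, 0]]
    - [0.7, [0, 0, 0], [0, 0, 0]]

```text
clock: 6.45
eef_pos: [0.3333, 0.3071, 0.1598]
tool_rot: [0.3, 0.026, 0.953, -0.01]
wrist_force: [-0.4, -0.6, -1.0]
width: 0.0599
grip_force: 0.0
```

```bash
python3 - <<'E'
from h import *
o=arm.get_obs(); print(o['clock'],o['eef_pos'],o['width'],o['wrist_force'],o['joint_pos'].round(2))
f,W,R,t=cap('side'); h=cv2.cvtColor(f,cv2.COLOR_RGB2HSV)
b=(h[...,0]>100)&(h[...,0]<125)&(h[...,1]>150)&(abs(W[...,2]-.072)<.008)&(W[...,1]>.2)&(W[...,1]<.4)&(W[...,0]>.4)&(W[...,0]<.65)
P=W[b]; print(len(P),P.mean(0),np.percentile(P[:,0],[1,99])); print(np.polyfit(P[:,0],P[:,1],1))
T=P[P[:,2]>.072]; print(len(T),T.mean(0),np.percentile(T[:,0],[1,99]),np.polyfit(T[:,0],T[:,1],1))
cv2.imwrite('pics/s3.png',cv2.resize(f[200:440,60:380,::-1],(800,600)))
E
```

```text
6.45 [0.33327188 0.30712927 0.15982484] 0.05990950831475378 [-0.41712087 -0.62026516 -0.95732445] [ 0.83 -0.37  2.15 -0.55  1.03 -0.47]
267 [0.50769153 0.29938729 0.07473044] [0.48071958 0.53750263]
[-0.06091129  0.33031144]
237 [0.50891271 0.29901169 0.07555341] [0.48087943 0.53780031] [-0.05927823  0.32917913]
```

View pics/s3.png

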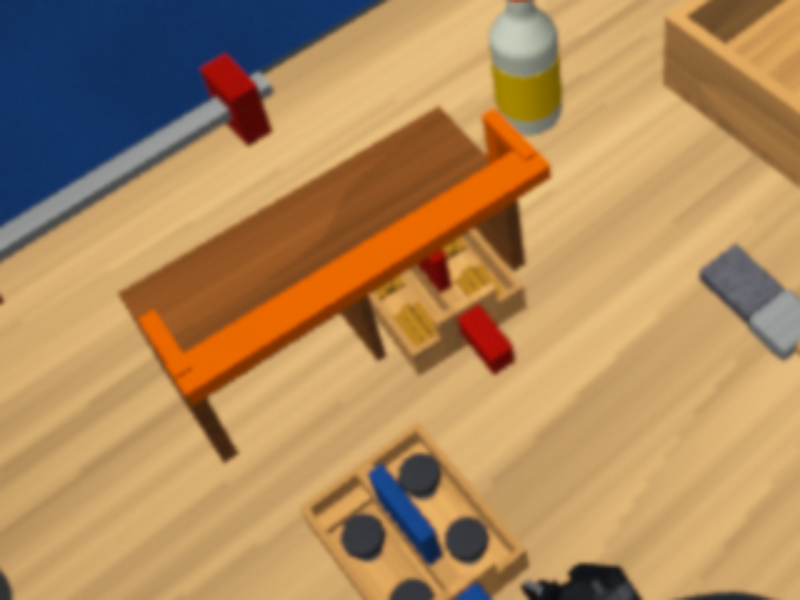

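The caddy stands wholly clear of the lip with four knobs; its top handle is at crop (405,512). Next I'll retreat and regrip upright at its centre.

Emit:
send_rows:
  steps:
    - [0.9, [0, 0, -0.03], [0, 0, 0]]
    - [1, [0, 0, -0.08], [0, 0, 0]]
    - [1, [0, 0, -0.16], [0, 0, 0]]
    - [1, [0, 0, -0.24], [0, 0, 0]]
    - [1, [0, 0, -0.28], [0, 0, 0]]
    - [1, [0, 0, -0.28], [0, 0, 0]]

```text
clock: 7.25
eef_pos: [0.2526, 0.3123, 0.2776]
tool_rot: [0.302, 0.026, 0.953, -0.007]
wrist_force: [0.5, -0.4, -1.6]
width: 0.0855
grip_force: 0.0
```

```bash
python3 - <<'E'
from h import *
o=arm.get_obs(); print(o['clock'],o['eef_pos'],o['width'],o['joint_pos'].round(2))
g=np.array([.509,.299,.058]); rows([pose(g+[0,0,.14],-.06,0),pose(g+[0,0,.07],-.06,0),pose(g,-.06,0)])
E
```

```text
7.25 [0.25258257 0.31229848 0.27758395] 0.08547116471578836 [ 1.02 -0.61  2.09 -0.54  1.36 -0.47]
[-0.5067, 0.0012, 0.1723] [0.002, 0.2929, 0.0027] mm 268 deg 35.1
[-0.4261, 0.0009, 0.2868] [0.002, 0.2929, 0.0027] mm 257 deg 35.1
[-0.3455, 0.0005, 0.4012] [0.002, 0.2929, 0.0027] mm 265 deg 35.1
```

Emit:
send_rows:
  steps:
    - [1, [-0.08, 0, 0.01], [0, 0.07, 0]]
    - [1, [-0.18, 0, 0.04], [0, 0.14, 0]]
    - [1, [-0.28, 0, 0.08], [0.001, 0.21, 0.001]]
    - [1, [-0.38, 0, 0.12], [0.002, 0.28, 0.002]]
    - [1, [-0.47, 0.001, 0.155], [0.002, 0.293, 0.003]]
    - [1, [-0.507, 0.001, 0.172], [0.002, 0.293, 0.003]]
    - [1, [-0.507, 0.001, 0.172], [0.002, 0.293, 0.003]]
    - [1, [-0.507, 0.001, 0.172], [0.002, 0.293, 0.003]]

```text
clock: 8.25
eef_pos: [0.5094, 0.2983, 0.349]
tool_rot: [-0.002, 0.031, 1.0, -0.002]
wrist_force: [0.2, 0.0, -0.3]
width: 0.0853
grip_force: 0.0
```

```bash
python3 - <<'E'
from h import *
o=arm.get_obs(); print(o['clock'],o['eef_pos'],o['tool_rot'].round(3),o['joint_pos'].round(2))
g=np.array([.509,.299,.058]); rows([pose(g,-.06,0)])
for n in('side','top'):
    f,W,R,t=cap(n); cv2.imwrite(f'pics/{n}4.png',cv2.resize(f[200:440,60:380,::-1],(800,600)) if n=='side' else f[...,::-1])
E
```

```text
8.25 [0.50935705 0.2983412  0.34901132] [-0.002  0.031  1.    -0.002] [ 0.47  0.06  1.36 -0.    1.73 -1.04]
[-0.0003, 0.0026, 0.272] [-0.0023, -0.002, -0.0011] mm 136 deg 0.4
```

View pics/side4.png

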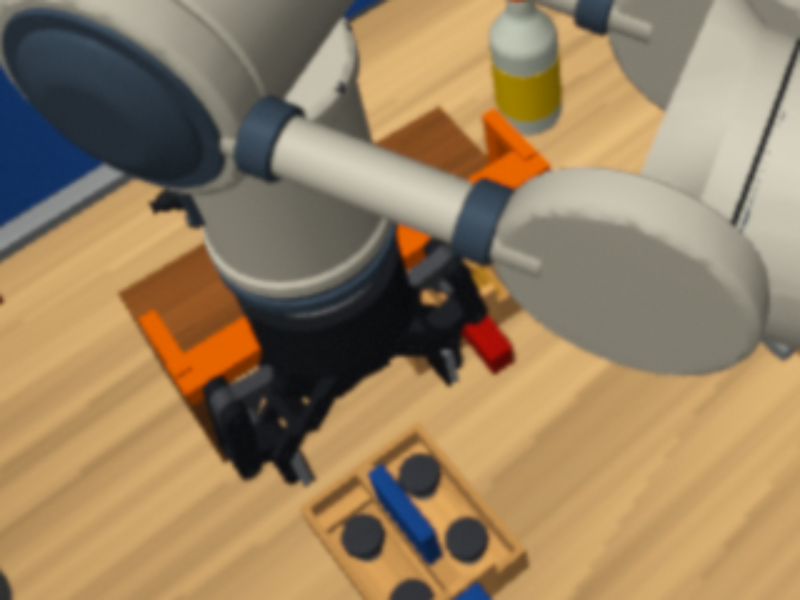

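The gripper hangs upright above the caddy, with its fingertips at crop (300,470) and (450,370) straddling the board's line. I'll descend and grip.

Emit:
send_rows:
  steps:
    - [1, [0, 0.002, 0.05], [-0.002, -0.002, -0.001]]
    - [1, [0, 0.003, 0.11], [-0.002, -0.002, -0.001]]
    - [1, [0, 0.003, 0.16], [-0.002, -0.002, -0.001]]
    - [1, [0, 0.003, 0.21], [-0.002, -0.002, -0.001]]
    - [1, [0, 0.003, 0.25], [-0.002, -0.002, -0.001]]
    - [1, [0, 0.003, 0.27], [-0.002, -0.002, -0.001]]
    - [1, [0, 0.003, 0.27], [-0.002, -0.002, -0.001]]
    - [0, [0, 0.003, 0.27], [-0.002, -0.002, -0.001]]
    - [0, [0, 0.003, 0.27], [-0.002, -0.002, -0.001]]
    - [0, [0, 0.003, 0.27], [-0.002, -0.002, -0.001]]
    - [0, [0, 0.003, 0.27], [-0.002, -0.002, -0.001]]
    - [0, [0, 0.003, 0.27], [-0.002, -0.002, -0.001]]
    - [0, [0, 0.003, 0.27], [-0.002, -0.002, -0.001]]
    - [0, [0, 0.003, 0.27], [-0.002, -0.002, -0.001]]
    - [0, [0, 0.003, 0.27], [-0.002, -0.002, -0.001]]
    - [0, [0, 0.003, 0.27], [-0.002, -0.002, -0.001]]
  force: 70

```text
clock: 10.35
eef_pos: [0.5097, 0.2992, 0.2154]
tool_rot: [0.001, 0.03, 1.0, -0.0]
wrist_force: [-0.4, -4.1, 5.0]
width: 0.0113
grip_force: 69.2
```

```bash
python3 - <<'E'
from h import *
o=arm.get_obs(); print(o['clock'],o['eef_pos'],o['width'],o['grip_force'],o['wrist_force'],o['ft_torque'])
rows([pose([.508,.2985,.058+h],-.06,0) for h in(.01,.15)]+[pose([.508,0.05,.208],-.06,0),pose([.508,0.05,.208],0,0)])
E
```

```text
10.35 [0.50972265 0.29919568 0.21537643] 0.011347132915822873 69.18033957481384 [-0.41865571 -4.11027089  4.98075488] [-0.53755275  0.08530173 -0.04824632]
[0.0033, -0.0016, -0.0153] [-0.0001, 0.0011, -0.0002] mm 8 deg 0.1
[0.0027, -0.0016, -0.2953] [-0.0001, 0.0011, -0.0002] mm 148 deg 0.1
[-0.0273, -0.4977, -0.2951] [-0.0001, 0.0011, -0.0002] mm 290 deg 0.1
[-0.0273, -0.4977, -0.2951] [-0.0001, 0.0011, -0.0288] mm 290 deg 3.5
```

Emit:
send_rows:
  steps:
    - [0, [0, 0, -0.008], [0, 0, 0]]
    - [0, [0, 0, -0.02], [0, 0, 0]]
    - [0, [0, 0, -0.04], [0, 0, 0]]
    - [0, [0, 0, -0.07], [0, 0, 0]]
    - [0, [0, 0, -0.1], [0, 0, 0]]
    - [0, [0, 0, -0.135], [0, 0, 0]]
    - [0, [0, 0, -0.17], [0, 0, 0]]
    - [0, [0, 0, -0.205], [0, 0, 0]]
    - [0, [0, 0, -0.24], [0, 0, 0]]
    - [0, [0, 0, -0.27], [0, 0, 0]]
    - [0, [0, 0, -0.29], [0, 0, 0]]
    - [0, [0, 0, -0.3], [0, 0, 0]]
    - [0, [0, 0, -0.3], [0, 0, 0]]

```text
clock: 11.98
eef_pos: [0.5094, 0.2994, 0.365]
tool_rot: [0.001, 0.03, 1.0, 0.0]
wrist_force: [-0.5, 0.4, -4.8]
width: 0.0111
grip_force: 68.2
```

```bash
python3 - <<'E'
from h import *
o=arm.get_obs(); print(o['clock'],o['eef_pos'],o['width'],o['grip_force'],o['wrist_force'],o['ft_torque'])
rows([pose([.508,0.05,.208],-.03,0),pose([.59,-.243,.208],0,0)])
f,W,R,t=cap('side'); cv2.imwrite('pics/s5.png',f[...,::-1])
E
```

```text
11.975 [0.5093574  0.29938183 0.3650049 ] 0.011118759771025385 68.20690155029297 [-0.54220345  0.35538034 -4.76223347] [-0.03043119  0.00327055 -0.06735826]
[-0.0273, -0.498, 0.004] [0.0, 0.0008, -0.0144] mm 249 deg 1.7
[-0.2262, -1.0731, 0.0043] [0.0, 0.0008, -0.0287] mm 548 deg 3.4
```

View pics/s5.png

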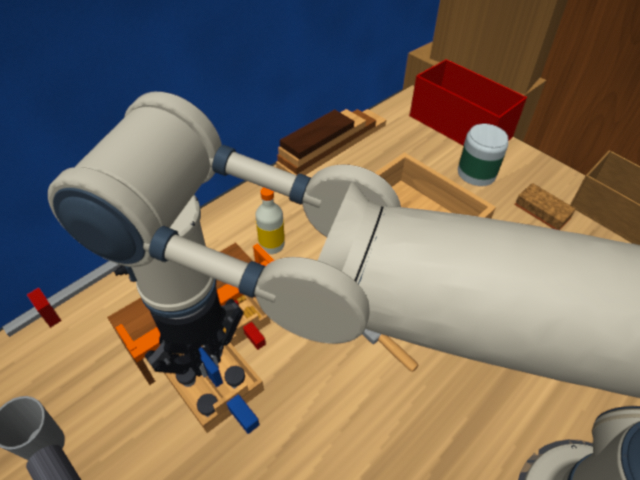

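The caddy is lifted level and held at (215,380), with the knobs inside. I'll carry it across.

Emit:
send_rows:
  steps:
    - [0, [0, -0.008, 0], [0, 0, 0]]
    - [0, [-0.001, -0.025, 0], [0, 0, 0]]
    - [0, [-0.003, -0.05, 0], [0, 0, -0.001]]
    - [0, [-0.005, -0.085, 0.001], [0, 0, -0.002]]
    - [0, [-0.007, -0.125, 0.001], [0, 0, -0.003]]
    - [0, [-0.009, -0.165, 0.001], [0, 0, -0.004]]
    - [0, [-0.011, -0.205, 0.002], [0, 0, -0.005]]
    - [0, [-0.013, -0.245, 0.002], [0, 0, -0.006]]
    - [0, [-0.015, -0.285, 0.002], [0, 0, -0.007]]
    - [0, [-0.017, -0.325, 0.002], [0, 0, -0.008]]
    - [0, [-0.02, -0.365, 0.003], [0, 0, -0.009]]
    - [0, [-0.022, -0.405, 0.003], [0, 0, -0.01]]
    - [0, [-0.024, -0.44, 0.003], [0, 0, -0.011]]
    - [0, [-0.026, -0.47, 0.003], [0, 0, -0.013]]
    - [0, [-0.027, -0.49, 0.003], [0, 0, -0.014]]
    - [0, [-0.027, -0.498, 0.003], [0, 0, -0.014]]
    - [0, [-0.027, -0.498, 0.003], [0, 0, -0.014]]

```text
clock: 14.15
eef_pos: [0.5078, 0.05, 0.3635]
tool_rot: [0.001, 0.015, 1.0, 0.0]
wrist_force: [0.3, 0.5, -5.1]
width: 0.011
grip_force: 68.3
```

```bash
python3 - <<'E'
from h import *
o=arm.get_obs(); print(o['clock'],o['eef_pos'],o['tool_rot'].round(3),o['width'],o['grip_force'],o['wrist_force'])
rows([pose([.59,-.243,.208],0,0)])
E
```

```text
14.15 [0.50784251 0.05003337 0.36351043] [0.001 0.015 1.    0.   ] 0.011018519291025933 68.30321431159973 [ 0.28991039  0.50550649 -5.08176883]
[-0.1823, -0.5807, 0.0011] [0.0002, 0.0008, -0.0147] mm 304 deg 1.8
```

Emit:
send_rows:
  steps:
    - [0, [-0.002, -0.008, 0], [0, 0, 0]]
    - [0, [-0.008, -0.025, 0], [0, 0, -0.001]]
    - [0, [-0.016, -0.05, 0], [0, 0, -0.001]]
    - [0, [-0.027, -0.085, 0], [0, 0, -0.002]]
    - [0, [-0.039, -0.125, 0], [0, 0, -0.003]]
    - [0, [-0.052, -0.165, 0], [0, 0, -0.004]]
    - [0, [-0.064, -0.205, 0], [0, 0, -0.005]]
    - [0, [-0.077, -0.245, 0], [0, 0, -0.006]]
    - [0, [-0.089, -0.285, 0], [0, 0, -0.007]]
    - [0, [-0.102, -0.325, 0], [0, 0, -0.008]]
    - [0, [-0.115, -0.365, 0], [0, 0, -0.009]]
    - [0, [-0.127, -0.405, 0], [0, 0, -0.01]]
    - [0, [-0.14, -0.445, 0], [0, 0, -0.011]]
    - [0, [-0.152, -0.485, 0], [0, 0, -0.012]]
    - [0, [-0.165, -0.525, 0.001], [0, 0, -0.013]]
    - [0, [-0.175, -0.558, 0.001], [0, 0, -0.014]]
    - [0, [-0.181, -0.576, 0.001], [0, 0, -0.015]]
    - [0, [-0.182, -0.581, 0.001], [0, 0, -0.015]]
    - [0, [-0.182, -0.581, 0.001], [0, 0, -0.015]]

```text
clock: 16.52
eef_pos: [0.5899, -0.2429, 0.3632]
tool_rot: [0.001, -0.0, 1.0, 0.0]
wrist_force: [-0.1, -0.1, -4.8]
width: 0.0108
grip_force: 68.4
```

```bash
python3 - <<'E'
from h import *
o=arm.get_obs(); print(o['clock'],o['eef_pos'],o['tool_rot'].round(3),o['width'],o['grip_force'],o['wrist_force'])
rows([pose([.59,-.243,.0725],0,0),pose([.59,-.243,.069],0,0)])
f,W,R,t=cap('top')
m=(abs(W[...,2]-.085)<.004)&(W[...,1]<-.09)&(W[...,1]>-.4)&(W[...,0]>.42)&(W[...,0]<.72)
P=W[m]; print('rim',np.percentile(P[:,:2],[1,99],axis=0).round(3), 'y at left/right',)
z=np.load('top0.npz');W0=z['W']; m=(abs(W0[...,2]-.085)<.004)&(W0[...,1]<-.09)&(W0[...,1]>-.4)&(W0[...,0]>.42)&(W0[...,0]<.72); P=W0[m]; r=cv2.minAreaRect((P[:,:2]*1000).astype(np.float32)); print(r)
f,W,R,t=cap('side'); cv2.imwrite('pics/s6.png',f[...,::-1])
E
```

```text
16.525 [ 0.58986749 -0.2429059   0.36316343] [ 0.001 -0.     1.     0.   ] 0.010823625934012267 68.36444735527039 [-0.06821909 -0.07025861 -4.80896502]
[0.0002, -0.0003, 0.2713] [0.0002, 0.0008, 0.0004] mm 136 deg 0.1
[0.0002, -0.0003, 0.2783] [0.0002, 0.0008, 0.0004] mm 139 deg 0.1
rim [[ 0.444 -0.373]
 [ 0.693 -0.114]] y at left/right
((568.2401733398438, -243.76612854003906), (250.4779815673828, 260.94158935546875), 0.12188556790351868)
```

View pics/s6.png

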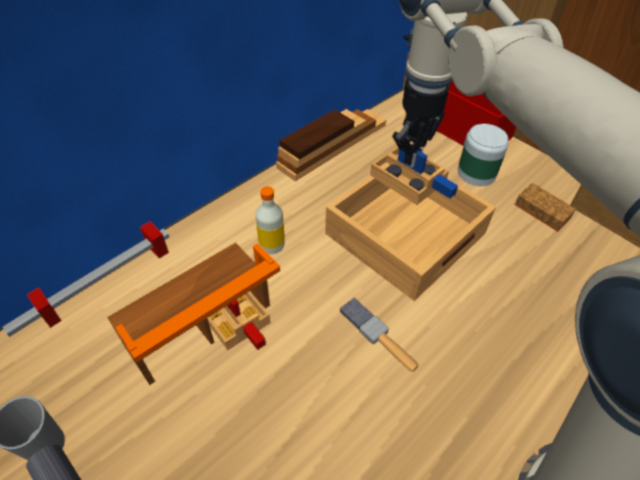

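The drawer is aligned at centre (0.568,-0.244), and the caddy hangs above it at (405,175). I'll lower it, slowly at the end.

Emit:
send_rows:
  steps:
    - [0, [0, 0, 0.01], [0, 0, 0]]
    - [0, [0, 0, 0.03], [0, 0, 0]]
    - [0, [0, 0, 0.06], [0, 0, 0]]
    - [0, [0, 0, 0.09], [0, 0, 0]]
    - [0, [0, 0, 0.12], [0, 0, 0]]
    - [0, [0, 0, 0.15], [0, 0, 0]]
    - [0, [0, 0, 0.18], [0, 0, 0]]
    - [0, [0, 0, 0.21], [0, 0, 0]]
    - [0, [0, 0, 0.23], [0, 0, 0]]
    - [0, [0, 0, 0.245], [0, 0, 0]]
    - [0, [0, 0, 0.254], [0, 0, 0]]
    - [0, [0, 0, 0.258], [0, 0, 0]]
    - [0, [0, 0, 0.261], [0, 0, 0]]
    - [0, [0, 0, 0.264], [0, 0, 0]]
    - [0, [0, 0, 0.266], [0, 0, 0]]
    - [0, [0, 0, 0.268], [0, 0, 0]]
    - [0, [0, 0, 0.268], [0, 0, 0]]

```text
clock: 18.75
eef_pos: [0.59, -0.2432, 0.229]
tool_rot: [0.001, -0.0, 1.0, 0.0]
wrist_force: [0.1, 0.0, -4.6]
width: 0.0112
grip_force: 68.4
```

Emit:
send_rows:
  steps:
    - [0, [0, 0, 0.001], [0, 0, 0]]
    - [0, [0, 0, 0.002], [0, 0, 0]]
    - [0, [0, 0, 0.003], [0, 0, 0]]
    - [0, [0, 0, 0.004], [0, 0, 0]]
    - [0, [0, 0, 0.004], [0, 0, 0]]

```text
clock: 19.38
eef_pos: [0.59, -0.2432, 0.2274]
tool_rot: [0.001, -0.0, 1.0, -0.0]
wrist_force: [-1.5, -0.5, -2.7]
width: 0.0109
grip_force: 68.7
```

Contact has begun, so I'll go down slightly more.

Emit:
send_rows:
  steps:
    - [0, [0, 0, 0.001], [0, 0, 0]]
    - [0, [0, 0, 0.002], [0, 0, 0]]
    - [0, [0, 0, 0.002], [0, 0, 0]]

```text
clock: 19.75
eef_pos: [0.59, -0.2432, 0.2274]
tool_rot: [0.001, -0.0, 1.0, -0.0]
wrist_force: [-4.3, 1.7, 3.7]
width: 0.0111
grip_force: 69.7
```

Seated. Release, rise and back off.

Emit:
send_rows:
  steps:
    - [0.3, [0, 0, 0], [0, 0, 0]]
    - [0.6, [0, 0, 0], [0, 0, 0]]
    - [0.8, [0, 0, 0], [0, 0, 0]]
    - [0.8, [0, 0, 0], [0, 0, 0]]
    - [0.8, [0, 0, -0.02], [0, 0, 0]]
    - [0.8, [0, 0, -0.07], [0, 0, 0]]
    - [0.8, [0, 0, -0.14], [0, 0, 0]]
    - [0.8, [0, 0, -0.22], [0, 0, 0]]
    - [0.8, [0, 0, -0.3], [0, 0, 0]]
    - [0.8, [0.08, 0, -0.33], [0, 0, 0]]
    - [0.8, [0.16, 0, -0.36], [0, 0, 0]]
    - [0.8, [0.24, 0, -0.36], [0, 0, 0]]
    - [0.8, [0.3, 0, -0.36], [0, 0, 0]]
    - [0.8, [0.3, 0, -0.36], [0, 0, 0]]

```text
clock: 21.5
eef_pos: [0.4383, -0.2432, 0.4076]
tool_rot: [0.002, 0.0, 1.0, -0.001]
wrist_force: [0.5, -0.0, 0.1]
width: 0.0684
grip_force: 0.0
```

```bash
python3 - <<'E'
from h import *
o=arm.get_obs(); print(o['clock'],o['eef_pos'],o['wrist_force'])
for n in ('top','side'):
    f,W,R,t=cap(n); h=cv2.cvtColor(f,cv2.COLOR_RGB2HSV)
    b=(h[...,0]>100)&(h[...,0]<125)&(h[...,1]>150)&(W[...,1]<-.15)&(W[...,1]>-.33)&(W[...,0]>.45)&(W[...,0]<.68)&(W[...,2]<.1)
    P=W[b]; print(n,len(P),np.nanmax(P[:,2],initial=0))
    for z0 in(.058,.087):
        Q=P[abs(P[:,2]-z0)<.004]; print(len(Q),np.mean(Q,0).round(4) if len(Q) else '')
    cv2.imwrite(f'pics/{n}7.png',f[...,::-1])
E
```

```text
21.5 [ 0.43828732 -0.24321742  0.40764348] [ 0.49174645 -0.01169093  0.11368506]
top 443 0.09266731210439398
188 [ 0.5203 -0.2423  0.0574]
146 [ 0.5931 -0.2429  0.0861]
side 607 0.09158568432556966
213 [ 0.5328 -0.2399  0.058 ]
106 [ 0.5902 -0.24    0.087 ]
```

View pics/side7.png

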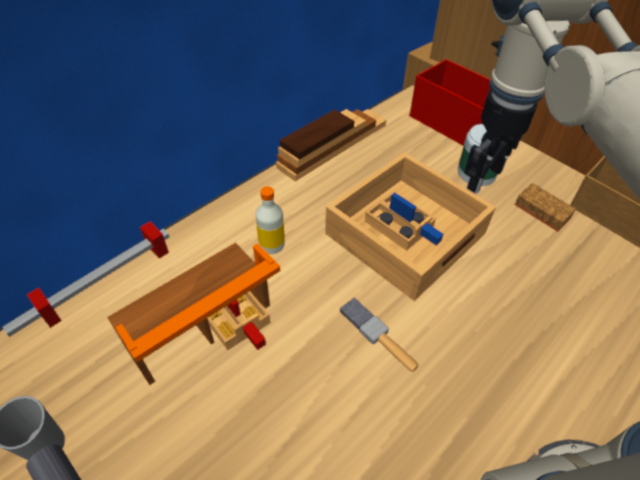

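The caddy stands flat in the drawer at (402,217), with its top at 87 mm and its handle at 58 mm as expected. The knobs are still in it, and the red caddy, brush and glue bottle haven't moved.

```bash
python3 -c "
from station import arm
print(arm.finish_job())"
```

```text
the job is handed in; nothing more can be done
None
```

The blue-handled caddy is standing flat in the drawer box, released and handed in at about 21.5 s. It was slid fully clear of the lip before lifting. Its four knobs were counted just before the lift, and nothing was seen to spill after that, but in the last picture I didn't count all four one by one. The red caddy, brush and glue bottle look unmoved, and I saw no sign of a bump on the rack or lamp bar.

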